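# Clamp the loaded chip and start its programming site

## Task

One site of the four-socket chip programmer has a chip in its socket but its clamping lever is still standing up: with the fingertips, push that lever over and down flat to clamp the chip, then gently press the same site's green start key all the way in, let it come back up and withdraw. The chip stays in its socket; leave the empty site, the two busy sites (amber lamp lit, lever down) and the things lying around the programmer as they are, and lift nothing.

Things in the scene. Friction and masses are not known exactly. Their poses are not given: they have to be found in the camera images.
- programmer: four-socket chip programmer: dark-grey case 206 (x) x 350 (y) x 40 mm high, fixed to the bench; origin at the centre of its underside, +x the far side, where a 12 mm wide rim rises to 48 mm. Four like blue-grey panels, 180 x 80 mm, tops at 46 mm, side by side 84 mm apart in y, in changing order; each has a green start key, three lamps, a green chip socket and a clamping lever, in order along +x
- ready: the blue-grey panel to work on: its socket holds a black chip and its lever stands up (no amber lamp lit). Fixed on the case; axes parallel to the case's; origin at the centre of the panel's underside, 40 mm above the bench; it carries its socket, lever and key.
- ready_lever (a joint): hinge of the clamping lever on the panel to work on; it starts up, between 0 and 0.3. Turning it takes about 0.07 N m (2 to 3 N at the tip); rad: 0 = straight up, grows as its tip swings away from the start key (panel's +x) and down; 1.45 = flat, its stop. Stays where it is left.
- ready_pivot (a point): point on the hinge axis of that lever, in its mid-plane, 56 mm above the bench, 10 mm above the panel's top and 3 mm below the socket's top, at the socket's far end; its axes are those of the panel (hinge axis along y, x points from key to lever). Fixed.
- ready_tip (a point): centre of the rounded tip of that lever, a plain round rod 6 mm thick with a red sleeve on its upper half; this point is 27.5 mm from the pivot, 3 mm short of the very end, and moves with the lever. When the lever is flat it lies 27 mm beyond the pivot and 3 mm higher than it.
- ready_key (a joint): travel of the green start key on the panel to work on; m: 0 = up, 0.004 = fully in (spring return, about 1 N to start and 3.5 N at the bottom)
- ready_keytop (a point): centre of the top of that key, a round green cap 18 mm in diameter, 10 mm above the panel (56 mm above the bench) when up; it moves with the key. It lies 100 mm nearer than the lever's pivot along the panel's x, 8 mm off it in y.
- ready_socket (a point): centre of the top of that panel's green socket (64 x 25 x 13 mm), 59 mm above the bench; axes of the panel, long side along x. The pivot lies 30 mm further along x.
- chip: the black 40-pin chip sitting loose in that socket, not yet clamped: 52 x 14 x 4 mm, its legs in the socket's slots; origin at the centre of the body's underside, level with the socket's top (chip's top 63 mm above the bench); x along its length
- empty_lever (a joint): hinge of the clamping lever on the panel with the empty socket, lever also standing up, to be left alone; rad: 0 = straight up, grows as its tip swings away from the start key (panel's +x) and down; 1.45 = flat, its stop. Stays where it is left.
- empty_tip (a point): centre of the lever's red tip on the panel with the empty socket
- empty_key (a joint): travel of the green start key on the panel with the empty socket, lever also standing up, to be left alone; m: 0 = up, 0.004 = fully in
- empty_keytop (a point): centre of the top of the green start key on the panel with the empty socket
- busy1_lever (a joint): hinge of the clamping lever on a panel with amber lamp lit, chip clamped and lever down, to be left alone; rad: 0 = straight up, grows as its tip swings away from the start key (panel's +x) and down; 1.45 = flat, its stop. Stays where it is left.
- busy1_tip (a point): centre of the lever's red tip on a panel with amber lamp lit
- busy1_key (a joint): travel of the green start key on a panel with amber lamp lit, chip clamped and lever down, to be left alone; m: 0 = up, 0.004 = fully in
- busy1_keytop (a point): centre of the top of the green start key on a panel with amber lamp lit
- busy2_lever (a joint): hinge of the clamping lever on the other panel with amber lamp lit, chip clamped and lever down, to be left alone; rad: 0 = straight up, grows as its tip swings away from the start key (panel's +x) and down; 1.45 = flat, its stop. Stays where it is left.
- busy2_tip (a point): centre of the lever's red tip on the other panel with amber lamp lit
- busy2_key (a joint): travel of the green start key on the other panel with amber lamp lit, chip clamped and lever down, to be left alone; m: 0 = up, 0.004 = fully in
- busy2_keytop (a point): centre of the top of the green start key on the other panel with amber lamp lit
- multimeter: loose orange hand multimeter lying on its back beside the programmer (+y side), 185 x 88 x 48 mm high; origin at the centre of its underside, x along its length
- cleaner: loose white bottle with red cap, 48 mm in diameter, 115 mm tall, standing beside the programmer (-y side); origin at the centre of its base
- screwdriver: loose yellow-handled screwdriver, 190 mm long, up to 30 mm thick, lying along the programmer's far side; origin under its middle
There are look-alikes about, which are no part of the job. Of the things shaped like the chip, the black one is meant.

How it is judged:
On the way, in this order (a step that is already met when the one before it is completed fails the run):
1. the lever of the loaded site is pushed down flat by the fingers (value of joint ready_lever above 1.3 rad and contact force between the fingers and ready above 0.2 N), for 0.05 s.
2. the same site's start key is pressed in by the fingers (value of joint ready_lever above 1.3 rad and value of joint ready_key above 0.003 m and contact force between the fingers and ready above 0.5 N), for 0.05 s.
At the end, for the whole second after the job is handed in: Loaded site: lever flat (over 1.3 of 1.45 rad), key up again (within 1 mm), chip at rest in its seat (3 mm in height, 4 mm sideways, 0.12 rad). Other sites: lever tips within 4 mm of their start, keys up. Multimeter, bottle and screwdriver within 12 mm of their start (value of joint ready_lever above 1.3 rad and value of joint ready_key below 0.001 m and linear speed of chip below 0.02 m/s and not (z of chip in the frame of ready_socket above 0.003 m) and not (horizontal distance between chip and ready_socket above 0.004 m) and not (angle between the z axis of chip and the z axis of ready_socket, either way round above 0.12 rad) and not (distance of empty_tip from where it was at the start of the episode above 0.004 m) and not (distance of busy1_tip from where it was at the start of the episode above 0.004 m) and not (distance of busy2_tip from where it was at the start of the episode above 0.004 m) and not (value of joint empty_key above 0.0015 m) and not (value of joint busy1_key above 0.0015 m) and not (value of joint busy2_key above 0.0015 m) and not (distance of multimeter from where it was at the start of the episode above 0.012 m) and not (distance of cleaner from where it was at the start of the episode above 0.012 m) and not (distance of screwdriver from where it was at the start of the episode above 0.012 m)); the robot touches nothing.
It fails at once if the start key is pressed before the chip is clamped (value of joint ready_key above 0.002 m and value of joint ready_lever below 1.25 rad).
It fails at once if another site's start key is pressed (over 1.5 mm) or its lever moved (over 4 mm at the tip) (value of joint any of empty_key, busy1_key, busy2_key above 0.0015 m or distance of any of empty_tip, busy1_tip, busy2_tip from where it was at the start of the episode above 0.004 m).
It fails at once if the chip is lifted, pulled or knocked out of its seat (z of chip in the frame of ready_socket above 0.003 m or horizontal distance between chip and ready_socket above 0.004 m or angle between the z axis of chip and the z axis of ready_socket, either way round above 0.12 rad).
It fails at once if the lever or key is forced (over 30 N) (contact force between the fingers and ready above 30 N).
It fails at once if the multimeter, bottle or screwdriver is moved over 12 mm or lifted (distance of any of multimeter, cleaner, screwdriver from where it was at the start of the episode above 0.012 m).
It also fails if it takes over 38 s, if anything falls off the work surface, if the arm or the gripper's body presses on something with over 40 N, if the wrist force passes 120 N, or if a joint passes its speed limit or range.

## Robot

A 6-joint arm with a two-finger parallel gripper is mounted at the origin on the work surface. World frame = base frame: x ahead of the robot, y to its left, z up, the work surface at z = 0. Lengths are in m, angles in rad, forces in N, time in s.
With the tool pointing down it reaches from about 0.325 to 0.775 m from the base axis. Payload 5.5 kg.
Tool frame: the origin (TCP) lies between the finger pads; the fingertips stand 11 mm ahead of it and the grasp point (between the pads) lies 8 mm behind it; z points along the fingers, y is the direction in which the jaws open and shut (so a half turn about z gives the same grasp; the last joint's range is limited). The gripper opens to 88 mm and grips with 3 to 60 N. Pads are 20 mm wide; open, the fingers measure 115 mm over their backs; the gripper's body (75 mm by 178 mm) begins 61 mm behind the grasp point.
Start: joints at [1.069, 0.091, 1.231, -0, 1.82, -0.057], TCP at [0.258, 0.542, 0.234] pointing down, gripper open.
Joint ranges: [-2.87, 2.87], [-0.86, 2.18], [0.17, 2.46], [-1.51, 4.65], [0.06, 2.69], [-2.65, 2.65]. Speed limits (rad/s): [2.57, 2.57, 3.01, 3.14, 3.14, 3.14].

## Interface

Orientations are given as a unit quaternion [x, y, z, w].
In Python, from rig import ctrl gives the robot as it stands.
- The arm moves only by the tool jog_arm, never from a script. Its argument "steps" is a list of rows, each an object with "offset": the shift along the tool's x, y, z as a fraction of full scale, a list of three; "turn": the turn about the tool's z as a fraction of full scale. In form: [{"offset": [dx, dy, dz], "turn": turn}, ...]. A call has 1 to 8 rows; each row is the pose to reach, as a shift and turn from the pose commanded when the call began, along the tool's axes at that moment, turning the shorter way round; what a row does not reach only later rows make up. Full scale, the value 1, is 100 mm for a shift and 180 degrees for a turn. A row lasts 1/8 s, in which the tool goes at most 62.5 mm and 10.7 degrees, less where a joint would pass 70% of its speed; a pose out of reach is approached as far as the arm can. A call with a number of a shift or a turn outside -1 to 1 is refused whole. A call with a gripper value outside its range is refused whole. "grip" is the closure, from 0 (fully open) to 1 (shut), set as the call begins (left out, the last holds). The fingers move at their own pace and stop on an object; "squeeze" is the grip in N (left out, the last holds). Time passes only in rows, so rows that repeat a pose let the fingers close. It gives the time, the measured TCP pose, the force and the opening at its end, in the units of the state.
- ctrl.read_state(): the state, without advancing time (a new reading comes with each control period).
- ctrl.read_camera(name): name is "scene" or "top"; returns a dict with "color" (480x640x3 uint8, blue, green, red), "fovy" (degrees; the focal length in pixels is half the picture's height over the tangent of half this angle, whatever the lens; pixels are square), "cx", "cy" (the principal point, pixels), "rvec" (rotation vector, rad) and "tvec" (3), from world to camera coordinates, as OpenCV has them. Camera axes: x right, y down, z forward; pixel columns grow to the right and rows downward; lengths in m; the calibration is good to about 2 mm. A picture is of the moment at which its call begins. There is no depth.
- ctrl.job_done(): hands the job in, once; it reports no verdict.
Trained networks look in a picture, given as the dict that the camera call returned (one of the last four; its "shot" number tells which), for a name from the list of things; names that differ only in an ending like _2 or _b are one class to them, and where a whole thing is asked for, a point or a joint stands for the part that bears it (a point fixed in the world has none). Each returns a list of dicts, best first, with "score" (0 to 1); they miss things now and then, are a little off and sometimes report something else, mostly with a low value. They report only what shows in the picture. A call takes as long as a camera call. They do not tell look-alikes from the thing itself.
- ctrl.find_in(picture, label): "box" ([left, top, width, height] in pixels, round what is visible of it).
- ctrl.cut_out(picture, label): "pixels" (480x640 bool, what is visible of it) and "box" ([left, top, width, height] in pixels, round what is visible of it).
The state is a dict: "clock": time; "q": joint angles; "joint_vel": joint speeds; "joint_torque": joint torques, N m; "tool_pos": TCP position; "tool_rot": TCP orientation; "wrist_force": force on the tool from outside, world axes, zero at the start; "ft_torque": the same for the moment, N m; "grip_width": finger opening in m.
Only numpy, scipy, OpenCV 4.12 (cv2) and the standard library are available. Lean on these libraries where they do the work, as an engineer would, in place of code of your own. Each camera call takes 0.05 s, during which the arm holds its last target.

## Working session

There is one attempt and no reset: what is moved stays moved. The work goes in short steps, Python scripts to look and compute and a tool call to move; the robot and the scene stay as the last step left them, time stands still between calls to the robot, and variables do not carry over. Pictures are saved under pics/ and viewed, and the job is handed in when it is done.

Besides the shell and the picture viewer there is one more tool, called after "Request:" as name([rows], argument=value, ...), one row to a line, values as JSON. jog_arm: Moves the arm, as the interface text tells. Its arguments: {"type":"object","properties":{"steps":{"type":"array"},"grip":{"type":"number"},"squeeze":{"type":"number"}},"required":["steps"]}

```bash
mkdir -p pics; ls; python3 - <<'E'
from rig import ctrl
import cv2, pickle
s=ctrl.read_state(); print({k:s[k] for k in('clock','tool_pos','tool_rot','grip_width','wrist_force')})
d={}
for n in('scene','top'):
    p=ctrl.read_camera(n); d[n]=p; cv2.imwrite(f'pics/{n}0.png',p['color'])
    print(n,p['fovy'],p['cx'],p['cy'],p['rvec'],p['tvec'])
    for l in('programmer','ready','chip','ready_lever','ready_key','multimeter','cleaner','screwdriver'):
        try:
            for r in ctrl.find_in(p,l)[:5]: print(l,round(r['score'],2),r['box'])
        except Exception as e: print(l,e)
pickle.dump(d,open('p0.pkl','wb'))
E
```

```text
pics
{'clock': 0.0, 'tool_pos': array([0.25802422, 0.54137809, 0.23250735]), 'tool_rot': array([ 2.20578706e-01,  9.75368692e-01, -9.34812725e-04, -2.75431280e-04]), 'grip_width': 0.08741620391782752, 'wrist_force': array([-0.15780607, -0.8652324 , -0.59709984])}
scene 48.44210340396661 324.8058839509262 224.67977244921883 [ 1.99834426  1.24662771 -0.53689244] [-0.27489296 -0.23292639  1.25244475]
programmer 0.63 [207.1, 200.4, 233.9, 132.9]
programmer 0.45 [350.4, 250.8, 12.1, 11.9]
ready 0.66 [354.4, 250.1, 8.8, 14.8]
ready 0.61 [260.3, 214.7, 77.1, 80.6]
chip 0.98 [297.8, 391.9, 34.0, 37.3]
chip 0.75 [171.1, 351.4, 29.1, 37.1]
chip 0.67 [287.0, 233.2, 14.8, 26.6]
chip 0.61 [182.3, 217.9, 28.0, 8.1]
chip 0.54 [274.7, 191.9, 31.1, 10.4]
ready_lever 0.51 [302.5, 246.6, 0.7, 12.2]
ready_key 0.4 [261.2, 213.8, 71.6, 81.7]
multimeter 0.66 [439.6, 197.2, 93.7, 84.2]
multimeter 0.6 [250.3, 270.9, 5.9, 12.6]
cleaner 0.86 [157.6, 225.0, 35.3, 64.6]
screwdriver 0.9 [277.8, 324.7, 121.0, 39.3]
top 44.78252471582203 331.77968019008534 239.4612489098901 [ 2.17473613 -2.12219988  0.1358321 ] [0.03975116 0.56948063 0.92761218]
programmer 0.86 [229.4, 184.9, 234.3, 163.2]
ready 0.85 [334.2, 215.9, 70.7, 118.6]
ready 0.42 [257.3, 290.8, 6.9, 8.9]
chip 0.81 [362.8, 256.6, 14.4, 29.9]
chip 0.7 [311.9, 373.0, 29.6, 16.2]
chip 0.7 [483.2, 198.1, 27.2, 22.3]
chip 0.68 [411.4, 116.0, 10.0, 32.6]
chip 0.53 [416.4, 378.6, 32.6, 23.2]
ready_lever 0.16 [356.4, 306.6, 10.7, 10.6]
ready_key 0.66 [356.6, 308.9, 11.8, 10.2]
multimeter 0.86 [139.2, 159.4, 78.7, 116.0]
cleaner 0.84 [460.9, 301.6, 38.3, 27.0]
cleaner 0.74 [316.3, 225.6, 8.7, 14.9]
screwdriver 0.76 [317.3, 163.3, 108.4, 29.6]
```

View pics/scene0.png

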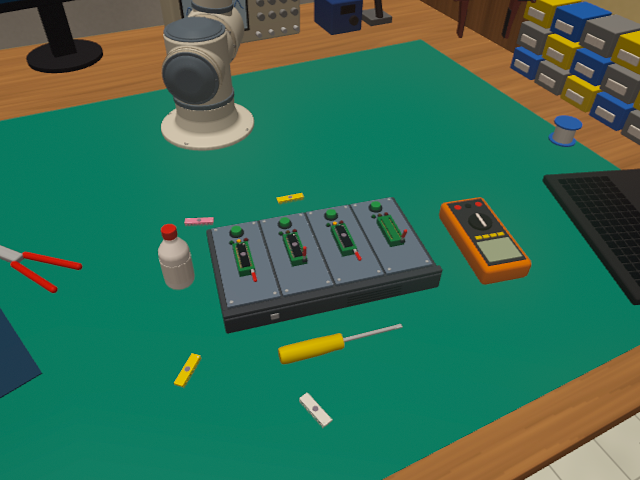

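View pics/top0.png

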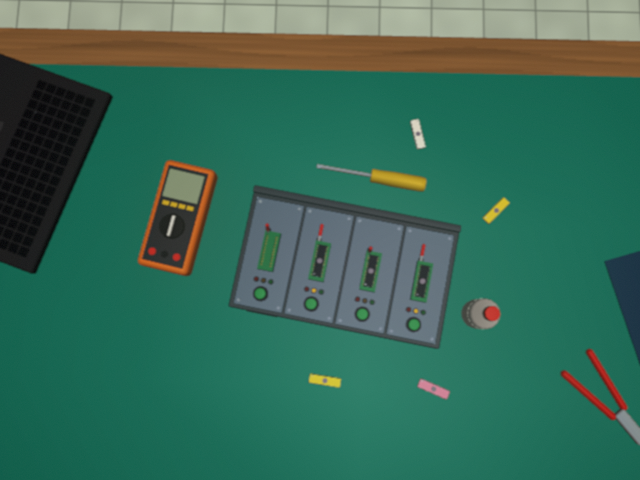

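```bash
python3 - <<'E'
import cv2,pickle
d=pickle.load(open('p0.pkl','rb'))
a=d['top']['color'][175:360,220:470]; cv2.imwrite('pics/topz.png',cv2.resize(a,None,fx=3.2,fy=3.2,interpolation=cv2.INTER_CUBIC))
a=d['scene']['color'][180:340,200:450]; cv2.imwrite('pics/scenez.png',cv2.resize(a,None,fx=3.2,fy=3.2,interpolation=cv2.INTER_CUBIC))
E
```

```text
(no output)
```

View pics/topz.png

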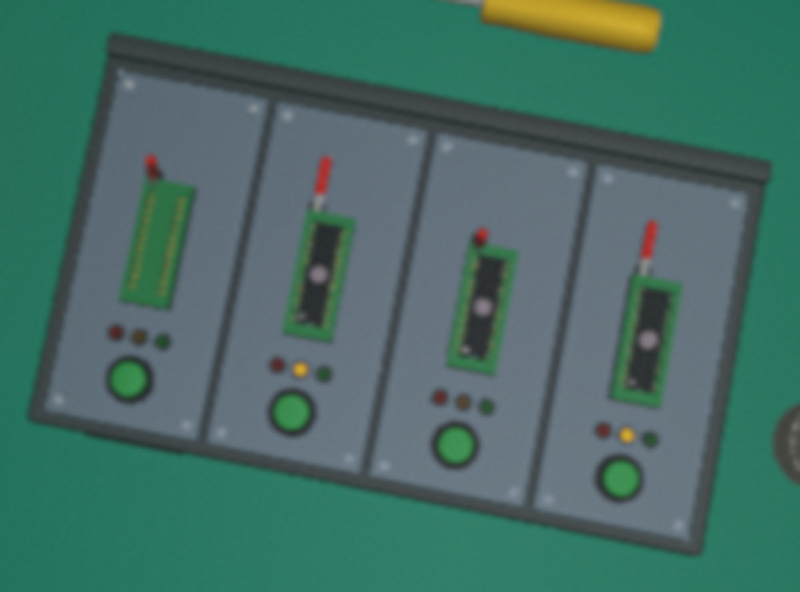

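View pics/scenez.png

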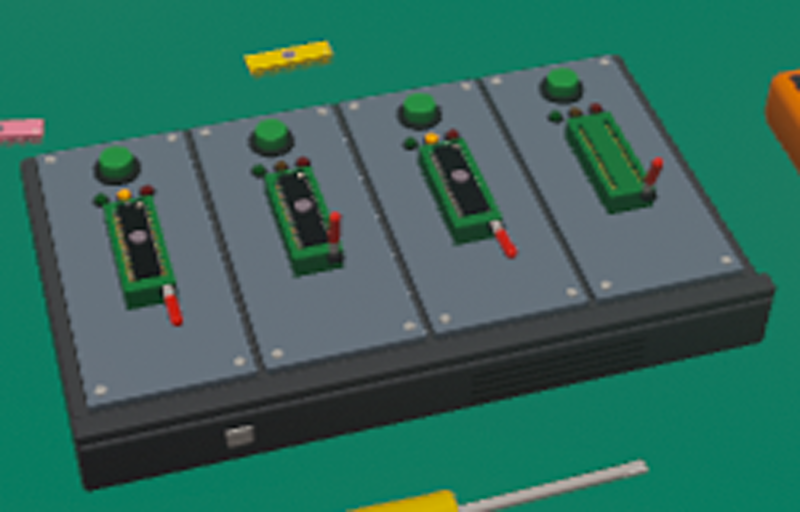

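The ready site is the third panel from the left in the top view: a black chip, the lever standing up at about (370,249), no amber lamp, and its key at about (362,314). In the scene view it is the second panel from the left, with its lever at about (304,250).

```bash
cat > h.py <<'E'
import numpy as np, cv2
def K(p):
    f=240/np.tan(np.radians(p['fovy'])/2); return np.array([[f,0,p['cx']],[0,f,p['cy']],[0,0,1.]])
def back(p,uv,z):
    R=cv2.Rodrigues(np.array(p['rvec'],float))[0]; t=np.array(p['tvec'],float).ravel()
    o=-R.T@t; d=R.T@np.linalg.inv(K(p))@np.array([uv[0],uv[1],1.]); return o+d*(z-o[2])/d[2]
def proj(p,X):
    return cv2.projectPoints(np.array(X,float).reshape(-1,3),np.array(p['rvec'],float),np.array(p['tvec'],float),K(p),None)[0].reshape(-1,2)
E
cat > m.py <<'E'
import pickle
from h import *
d=pickle.load(open('p0.pkl','rb')); p=d['top']
def cents(p,roi,lo,hi,amin,amax):
    x0,y0,x1,y1=roi; hsv=cv2.cvtColor(p['color'],cv2.COLOR_BGR2HSV)
    m=np.zeros((480,640),np.uint8); m[y0:y1,x0:x1]=cv2.inRange(hsv,lo,hi)[y0:y1,x0:x1]
    n,l,s,c=cv2.connectedComponentsWithStats(m); return [(c[i].round(2),s[i].tolist()) for i in range(1,n) if amin<s[i][4]<amax]
print(cv2.cvtColor(p['color'],cv2.COLOR_BGR2HSV)[314,362], cv2.cvtColor(p['color'],cv2.COLOR_BGR2HSV)[270,270])
ks=cents(p,(240,280,430,335),(50,140,90),(72,255,255),60,400)
ks.sort(key=lambda a:a[0][0])
P=[]
for c,s in ks: X=back(p,c,.056); P.append(X); print('key',c,s,X.round(4))
P=np.array(P); print(np.linalg.norm(np.diff(P,axis=0),axis=1))
yv=(P[0]-P[-1]);yv/=np.linalg.norm(yv); xv=np.array([yv[1],-yv[0],0]); print('yaw',np.arctan2(xv[1],xv[0]))
k=P[2]; piv=k+.1*xv+.008*yv; print('key',k,'pivot',piv)
q=d['scene']
for n,pp in d.items(): print(n,proj(pp,[k,piv,piv+[0,0,.0275],piv-.03*xv+[0,0,.003]]).round(1))
for n,roi in(('top',(230,200,450,300)),('scene',(220,200,430,300))):
    for c,s in cents(d[n],roi,(0,150,90),(6,255,255),3,300)+cents(d[n],roi,(174,150,90),(180,255,255),3,300): print(n,'red',c,s)
def case(x,y,z): # case offset
    return k
E
python3 m.py
```

```text
[ 68 142 144] [ 71 143 105]
key [259.59 293.08] [255, 288, 10, 11, 90] [0.4762 0.1674 0.056 ]
key [310.55 303.42] [306, 299, 10, 10, 83] [0.4616 0.085  0.056 ]
key [361.84 313.56] [357, 309, 10, 10, 77] [0.4476 0.0025 0.056 ]
key [413.49 324.18] [409, 319, 10, 11, 83] [ 0.4328 -0.0802  0.056 ]
[0.08373126 0.08370956 0.08393619]
yaw -0.17335250850526843
key [0.44755505 0.00245711 0.056     ] pivot [ 0.54743613 -0.00691136  0.056     ]
scene [[283.6 220.2]
 [303.1 259.1]
 [303.  246.6]
 [298.4 245.2]]
top [[361.8 313.6]
 [368.7 251.7]
 [369.7 249.7]
 [365.3 269.6]]
top red [266.8 225.4] [266, 224, 2, 4, 5]
top red [320.48 229.38] [319, 225, 4, 10, 21]
top red [422.48 249.35] [421, 245, 4, 10, 23]
top red [369.6 248.2] [369, 247, 2, 3, 5]
scene red [404.24 232.81] [402, 229, 5, 8, 21]
scene red [304.   250.88] [303, 247, 3, 9, 25]
scene red [357.5 255.5] [355, 252, 6, 8, 26]
scene red [253.83 276.33] [251, 272, 6, 10, 30]
```

Request:
jog_arm([
  {"offset": [-0.5, -0.4, 0], "turn": -0.044},
  {"offset": [-1, -0.8, 0], "turn": -0.087},
  {"offset": [-1, -0.8, 0], "turn": -0.087},
], grip=1, squeeze=10)

```text
clock: 1.27
tool_pos: [0.3156, 0.4237, 0.2342]
tool_rot: [0.087, 0.996, 0.0, 0.001]
wrist_force: [0.6, 0.2, 0.5]
grip_width: 0.0613
```

```bash
cat > r.py <<'E'
from rig import ctrl; import numpy as np
from scipy.spatial.transform import Rotation as R
s=ctrl.read_state(); M=R.from_quat(s['tool_rot']).as_matrix()
piv=np.array([.5474,-.0069,.056]); a=-.1734; xv=np.array([np.cos(a),np.sin(a),0]); yv=np.array([-xv[1],xv[0],0])
d=s['tool_pos']-piv
tip=s['tool_pos']+M[:,2]*.011
print('t',round(s['clock'],2),'tcp',s['tool_pos'].round(4),'grip',round(s['grip_width'],4),'F',s['wrist_force'].round(2))
print('tool x ang vs -xv (deg)',np.degrees(np.arctan2(np.cross(-xv,M[:,0])[2],M[:,0]@-xv)).round(2),'tilt',M[:,2].round(4))
t=tip-piv; print('tip rel pivot  along',(t@xv*1000).round(1),'lat',(t@yv*1000).round(1),'h',(t[2]*1000).round(1),'mm  tipz',tip[2].round(4))
E
python3 r.py
```

```text
t 1.27 tcp [0.3156 0.4237 0.2342] grip 0.0613 F [0.65 0.25 0.46]
tool x ang vs -xv (deg) -0.06 tilt [ 1.2e-03  1.0e-04 -1.0e+00]
tip rel pivot  along -302.6 lat 384.2 h 167.2 mm  tipz 0.2232
```

Request:
jog_arm([
  {"offset": [-0.4, -0.5, 0], "turn": 0},
  {"offset": [-0.8, -1, 0], "turn": 0},
  {"offset": [-0.8, -1, 0], "turn": 0},
])

```text
clock: 1.65
tool_pos: [0.3773, 0.3121, 0.234]
tool_rot: [0.088, 0.996, 0.0, 0.0]
wrist_force: [0.4, 0.4, 0.4]
grip_width: 0.0313
```

Request:
jog_arm([
  {"offset": [-0.4, -0.5, 0], "turn": 0},
  {"offset": [-0.8, -1, 0], "turn": 0},
  {"offset": [-0.8, -1, 0], "turn": 0},
])

```text
clock: 2.02
tool_pos: [0.4388, 0.2004, 0.2335]
tool_rot: [0.088, 0.996, -0.0, 0.0]
wrist_force: [-0.1, 1.2, -0.2]
grip_width: 0.0022
```

Request:
jog_arm([
  {"offset": [-0.4, -0.5, 0.4], "turn": 0},
  {"offset": [-0.8, -1, 0.8], "turn": 0},
  {"offset": [-0.8, -1, 0.8], "turn": 0},
])

```text
clock: 2.4
tool_pos: [0.4992, 0.0899, 0.151]
tool_rot: [0.086, 0.996, -0.0, -0.002]
wrist_force: [-0.3, 0.1, 0.1]
grip_width: 0.0004
```

```bash
python3 r.py
```

```text
t 2.4 tcp [0.4992 0.0899 0.151 ] grip 0.0004 F [-0.33  0.14  0.09]
tool x ang vs -xv (deg) 0.07 tilt [-3.3e-03  2.0e-04 -1.0e+00]
tip rel pivot  along -64.3 lat 87.0 h 84.0 mm  tipz 0.14
```

Request:
jog_arm([
  {"offset": [-0.2, -0.45, 0.1], "turn": 0},
  {"offset": [-0.37, -0.87, 0.3], "turn": 0},
  {"offset": [-0.37, -0.87, 0.3], "turn": 0},
  {"offset": [-0.37, -0.87, 0.3], "turn": 0},
])

```text
clock: 2.9
tool_pos: [0.5211, -0.0002, 0.1239]
tool_rot: [0.085, 0.996, 0.001, -0.0]
wrist_force: [-0.6, 0.6, -0.3]
grip_width: 0.0005
```

```bash
python3 r.py; python3 - <<'E'
from rig import ctrl; import cv2
for n,(a,b,c,d) in(('top',(175,360,220,470)),('scene',(180,340,200,450))):
    p=ctrl.read_camera(n); cv2.imwrite(f'pics/{n}1.png',cv2.resize(p['color'][a:b,c:d],None,fx=3.2,fy=3.2,interpolation=cv2.INTER_CUBIC))
E
```

```text
t 2.9 tcp [ 5.211e-01 -2.000e-04  1.239e-01] grip 0.0005 F [-0.62  0.58 -0.29]
tool x ang vs -xv (deg) 0.18 tilt [ 1.0e-04  1.1e-03 -1.0e+00]
tip rel pivot  along -27.0 lat 2.1 h 56.9 mm  tipz 0.1129
```

View pics/scene1.png

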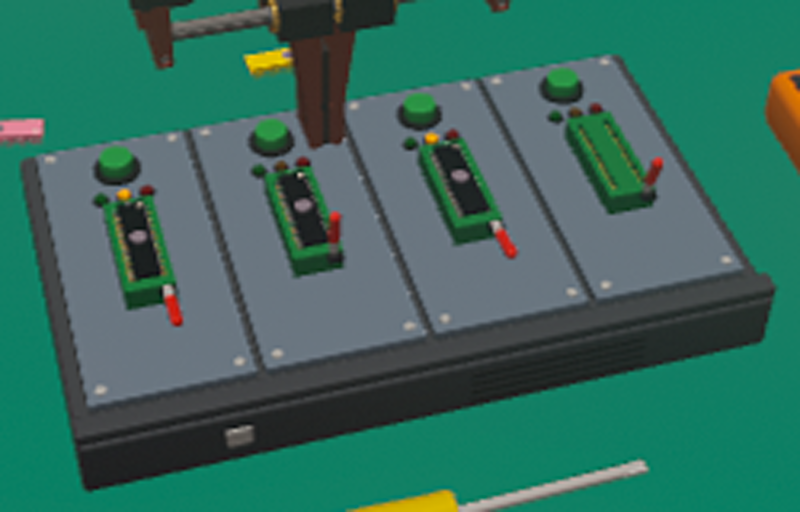

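View pics/top1.png

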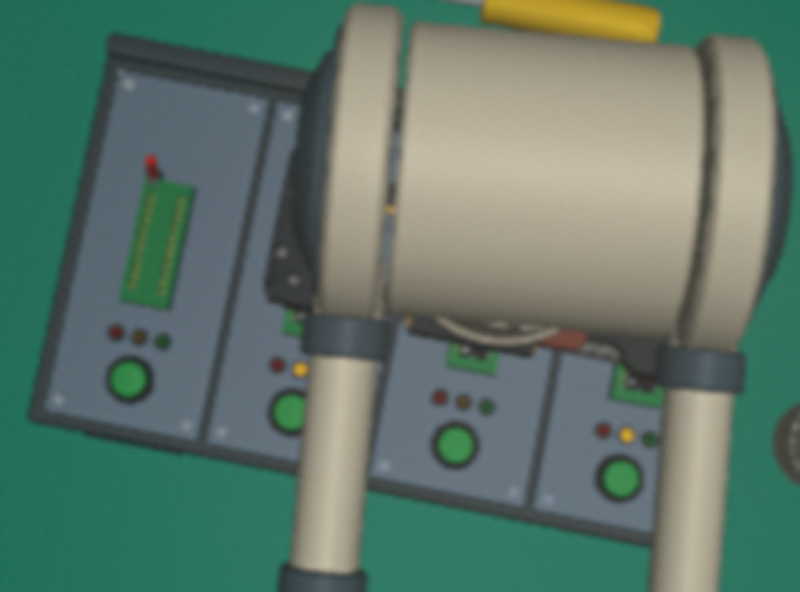

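The scene view shows the closed fingers above the ready socket, with the tip at about (301,224). The lever at (304,250) is beyond them and untouched. I'll descend on its near side.

Request:
jog_arm([
  {"offset": [0, -0.02, 0.1], "turn": 0},
  {"offset": [0, -0.02, 0.25], "turn": 0},
  {"offset": [0, -0.02, 0.35], "turn": 0},
  {"offset": [0, -0.02, 0.42], "turn": 0},
  {"offset": [0, -0.02, 0.42], "turn": 0},
  {"offset": [0, -0.02, 0.42], "turn": 0},
])

```text
clock: 3.75
tool_pos: [0.5208, -0.0042, 0.082]
tool_rot: [0.086, 0.996, 0.0, 0.0]
wrist_force: [-0.1, -0.2, -0.9]
grip_width: 0.0006
```

```bash
python3 r.py; python3 - <<'E'
from rig import ctrl; import cv2
from h import *
p=ctrl.read_camera('scene'); print(proj(p,[ctrl.read_state()['tool_pos']-[0,0,.011]]))
cv2.imwrite('pics/scene2.png',cv2.resize(p['color'][190:310,230:380],None,fx=5,fy=5,interpolation=cv2.INTER_CUBIC))
E
```

```text
t 3.75 tcp [ 0.5208 -0.0042  0.082 ] grip 0.0006 F [-0.11 -0.22 -0.87]
tool x ang vs -xv (deg) 0.1 tilt [ 6.e-04 -0.e+00 -1.e+00]
tip rel pivot  along -26.6 lat -2.0 h 15.0 mm  tipz 0.071
[[297.60807975 241.30868192]]
```

View pics/scene2.png

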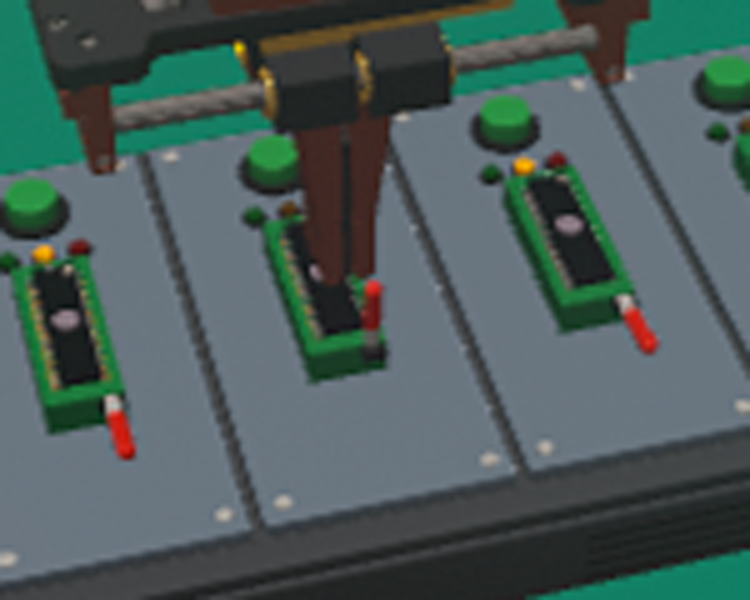

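Request:
jog_arm([
  {"offset": [-0.06, 0.02, 0], "turn": 0},
  {"offset": [-0.12, 0.02, 0], "turn": 0},
  {"offset": [-0.16, 0.02, 0], "turn": 0},
  {"offset": [-0.2, 0.02, 0], "turn": 0},
  {"offset": [-0.24, 0.02, 0], "turn": 0},
  {"offset": [-0.28, 0.02, 0], "turn": 0},
  {"offset": [-0.3, 0.02, 0], "turn": 0},
  {"offset": [-0.3, 0.02, 0], "turn": 0},
])

```text
clock: 4.8
tool_pos: [0.5499, -0.0071, 0.0809]
tool_rot: [0.086, 0.996, 0.0, -0.001]
wrist_force: [-3.3, 1.9, 0.5]
grip_width: 0.0001
```

```bash
python3 r.py; python3 - <<'E'
from rig import ctrl; import cv2
p=ctrl.read_camera('scene')
cv2.imwrite('pics/scene3.png',cv2.resize(p['color'][190:310,230:380],None,fx=5,fy=5,interpolation=cv2.INTER_CUBIC))
E
```

```text
t 4.8 tcp [ 0.5499 -0.0071  0.0809] grip 0.0001 F [-3.29  1.85  0.5 ]
tool x ang vs -xv (deg) 0.12 tilt [-2.3e-03  5.0e-04 -1.0e+00]
tip rel pivot  along 2.5 lat 0.2 h 13.9 mm  tipz 0.0699
```

View pics/scene3.png

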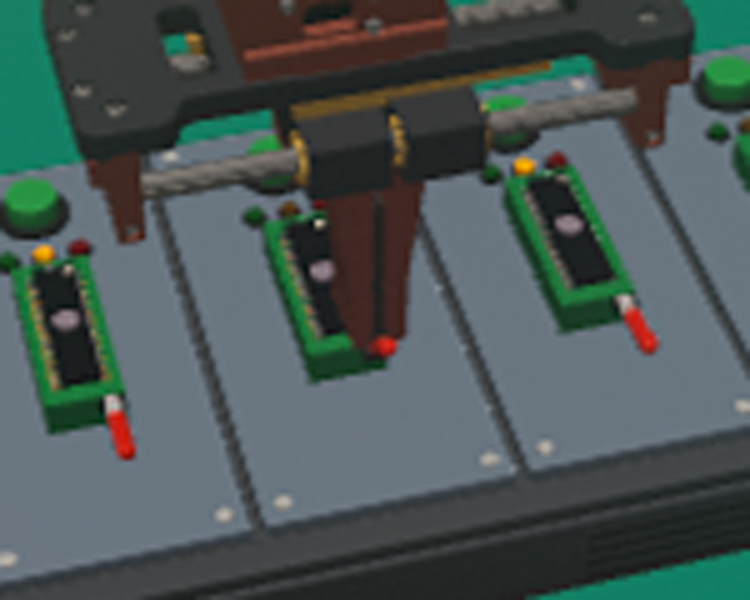

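The red tip at zoom (383,345) has tilted over ahead of the finger, the chip is still in its seat, and the push force is about 3.8 N. I'll follow the arc down.

Request:
jog_arm([
  {"offset": [-0.04, 0, 0], "turn": 0},
  {"offset": [-0.08, 0, 0.01], "turn": 0},
  {"offset": [-0.12, 0, 0.02], "turn": 0},
  {"offset": [-0.15, 0, 0.03], "turn": 0},
  {"offset": [-0.17, 0, 0.04], "turn": 0},
  {"offset": [-0.18, 0, 0.05], "turn": 0},
  {"offset": [-0.18, 0, 0.06], "turn": 0},
  {"offset": [-0.18, 0, 0.06], "turn": 0},
])

```text
clock: 5.85
tool_pos: [0.5686, -0.0105, 0.0758]
tool_rot: [0.086, 0.996, -0.0, 0.001]
wrist_force: [0.5, 0.3, 2.2]
grip_width: 0.0004
```

```bash
python3 r.py; python3 - <<'E'
from rig import ctrl; import cv2
p=ctrl.read_camera('scene')
cv2.imwrite('pics/scene4.png',cv2.resize(p['color'][190:310,230:380],None,fx=5,fy=5,interpolation=cv2.INTER_CUBIC))
E
```

```text
t 5.85 tcp [ 0.5686 -0.0105  0.0758] grip 0.0004 F [0.54 0.33 2.19]
tool x ang vs -xv (deg) 0.11 tilt [ 1.e-03 -2.e-04 -1.e+00]
tip rel pivot  along 21.5 lat 0.1 h 8.8 mm  tipz 0.0648
```

View pics/scene4.png

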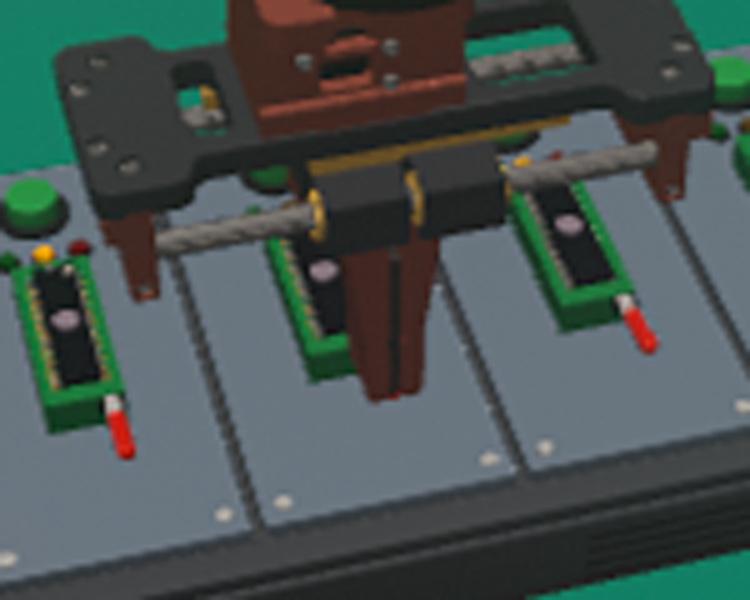

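The finger is now on top of the lever, with 2.2 N upward. I'll press a little further down.

Request:
jog_arm([
  {"offset": [0, 0, 0.01], "turn": 0},
  {"offset": [0, 0, 0.02], "turn": 0},
  {"offset": [0, 0, 0.025], "turn": 0},
  {"offset": [0, 0, 0.025], "turn": 0},
  {"offset": [0, 0, 0.025], "turn": 0},
])

```text
clock: 6.52
tool_pos: [0.5684, -0.0104, 0.0733]
tool_rot: [0.086, 0.996, -0.0, 0.0]
wrist_force: [3.0, -0.3, 3.5]
grip_width: 0.0006
```

```bash
python3 r.py
```

```text
t 6.53 tcp [ 0.5684 -0.0104  0.0733] grip 0.0006 F [ 2.98 -0.31  3.46]
tool x ang vs -xv (deg) 0.11 tilt [ 7.e-04 -1.e-04 -1.e+00]
tip rel pivot  along 21.3 lat 0.1 h 6.3 mm  tipz 0.0623
```

Tip height is 6.3 mm above the pivot, which is where the flat lever should be. I'll raise and look.

Request:
jog_arm([
  {"offset": [0, 0, -0.1], "turn": 0},
  {"offset": [0, 0, -0.4], "turn": 0},
  {"offset": [0.5, 0, -0.6], "turn": 0},
  {"offset": [1, 0, -0.6], "turn": 0},
  {"offset": [1, -0.08, -0.6], "turn": 0},
  {"offset": [1, -0.08, -0.6], "turn": 0},
])

```text
clock: 7.28
tool_pos: [0.4683, -0.0016, 0.1333]
tool_rot: [0.086, 0.996, -0.0, 0.0]
wrist_force: [0.3, -0.7, -1.4]
grip_width: 0.0005
```

```bash
python3 r.py; python3 - <<'E'
from rig import ctrl; import cv2
p=ctrl.read_camera('scene')
cv2.imwrite('pics/scene5.png',cv2.resize(p['color'][190:310,230:380],None,fx=5,fy=5,interpolation=cv2.INTER_CUBIC))
E
```

```text
t 7.28 tcp [ 0.4683 -0.0016  0.1333] grip 0.0005 F [ 0.29 -0.7  -1.43]
tool x ang vs -xv (deg) 0.08 tilt [ 0.e+00 -1.e-04 -1.e+00]
tip rel pivot  along -78.8 lat -8.4 h 66.3 mm  tipz 0.1223
```

View pics/scene5.png

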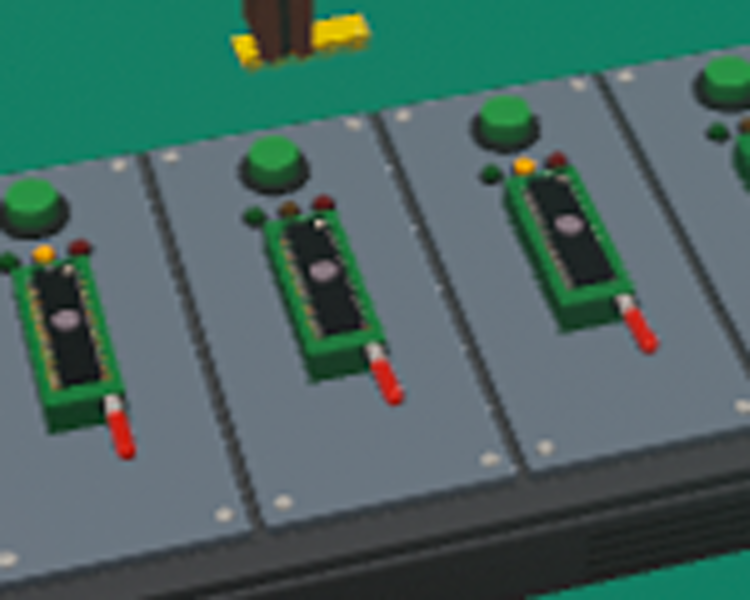

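The ready lever lies flat, with its tip at zoom (395,398), the same as the busy ones, and the chip is seated. I'll move to just above the key.

Request:
jog_arm([
  {"offset": [0.21, 0, 0], "turn": 0},
  {"offset": [0.21, 0, 0.2], "turn": 0},
  {"offset": [0.21, 0, 0.4], "turn": 0},
  {"offset": [0.21, 0, 0.55], "turn": 0},
  {"offset": [0.21, 0, 0.6], "turn": 0},
  {"offset": [0.21, 0, 0.6], "turn": 0},
  {"offset": [0.21, 0, 0.6], "turn": 0},
])

```text
clock: 8.2
tool_pos: [0.4481, 0.0023, 0.0739]
tool_rot: [0.086, 0.996, 0.0, 0.001]
wrist_force: [-0.1, -0.4, -0.2]
grip_width: 0.0004
```

```bash
python3 r.py; python3 - <<'E'
from rig import ctrl; import cv2
p=ctrl.read_camera('scene')
cv2.imwrite('pics/scene6.png',cv2.resize(p['color'][180:300,230:380],None,fx=5,fy=5,interpolation=cv2.INTER_CUBIC))
E
```

```text
t 8.2 tcp [0.4481 0.0023 0.0739] grip 0.0004 F [-0.06 -0.42 -0.16]
tool x ang vs -xv (deg) 0.11 tilt [ 1.2e-03 -1.0e-04 -1.0e+00]
tip rel pivot  along -99.4 lat -8.0 h 6.9 mm  tipz 0.0629
```

View pics/scene6.png

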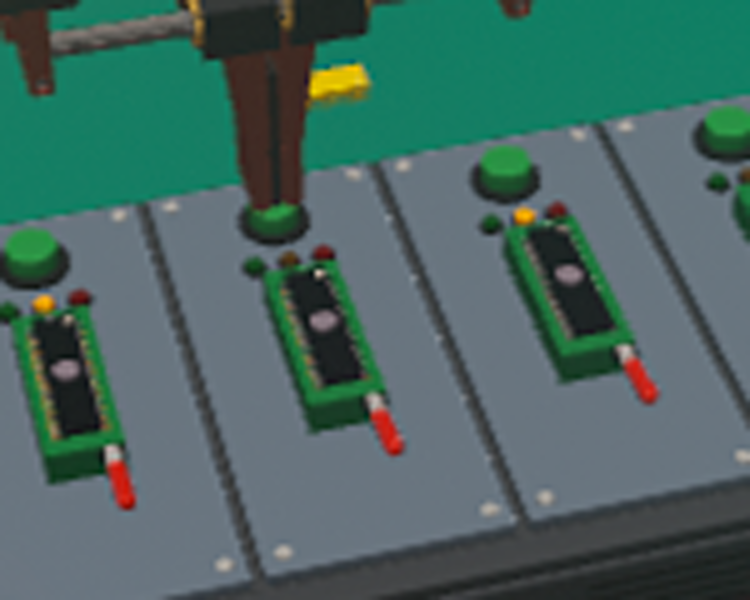

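The fingers are centred above the ready key at zoom (272,215). Now a slow press.

Request:
jog_arm([
  {"offset": [0, 0, 0.03], "turn": 0},
  {"offset": [0, 0, 0.06], "turn": 0},
  {"offset": [0, 0, 0.08], "turn": 0},
  {"offset": [0, 0, 0.09], "turn": 0},
  {"offset": [0, 0, 0.1], "turn": 0},
  {"offset": [0, 0, 0.11], "turn": 0},
  {"offset": [0, 0, 0.11], "turn": 0},
  {"offset": [0, 0, 0.11], "turn": 0},
])

```text
clock: 9.25
tool_pos: [0.4478, 0.0024, 0.0632]
tool_rot: [0.086, 0.996, -0.0, 0.0]
wrist_force: [-3.2, -0.7, 8.6]
grip_width: 0.0005
```

```bash
python3 r.py
```

```text
t 9.25 tcp [0.4478 0.0024 0.0632] grip 0.0005 F [-3.17 -0.71  8.65]
tool x ang vs -xv (deg) 0.11 tilt [ 9.e-04 -1.e-04 -1.e+00]
tip rel pivot  along -99.6 lat -8.0 h -3.8 mm  tipz 0.0522
```

The force is 8.6 N, above the 3.5 N spring force, at about 3.8 mm of travel, so the key is at its stop. Withdrawing.

Request:
jog_arm([
  {"offset": [0, 0, -0.03], "turn": 0},
  {"offset": [0, 0, -0.1], "turn": 0},
  {"offset": [0, 0, -0.4], "turn": 0},
  {"offset": [0.2, 0, -0.8], "turn": 0},
  {"offset": [0.4, 0, -1], "turn": 0},
  {"offset": [0.6, 0, -1], "turn": 0},
  {"offset": [0.6, 0, -1], "turn": 0},
  {"offset": [0.6, 0, -1], "turn": 0},
])

```text
clock: 10.25
tool_pos: [0.3887, 0.0126, 0.1617]
tool_rot: [0.086, 0.996, -0.0, -0.0]
wrist_force: [-0.1, 0.1, 0.9]
grip_width: 0.0005
```

```bash
python3 r.py; python3 - <<'E'
from rig import ctrl; import cv2,pickle
from h import *
p=ctrl.read_camera('scene')
cv2.imwrite('pics/scene7.png',p['color'])
cv2.imwrite('pics/scene7z.png',cv2.resize(p['color'][190:310,230:380],None,fx=5,fy=5,interpolation=cv2.INTER_CUBIC))
o=pickle.load(open('p0.pkl','rb'))['scene']['color']
d=cv2.absdiff(o,p['color']).max(2); m=(d>40).astype(np.uint8)
n,l,s,c=cv2.connectedComponentsWithStats(m)
print([(s[i].tolist()) for i in range(1,n) if s[i][4]>3])
E
```

```text
t 10.25 tcp [0.3887 0.0126 0.1617] grip 0.0005 F [-0.13  0.06  0.86]
tool x ang vs -xv (deg) 0.11 tilt [-4.e-04  0.e+00 -1.e+00]
tip rel pivot  along -159.7 lat -8.2 h 94.7 mm  tipz 0.1507
[[237, 0, 7, 9, 16], [188, 0, 143, 160, 7769], [256, 0, 8, 7, 36], [268, 0, 7, 5, 25], [280, 0, 6, 3, 10], [291, 0, 13, 11, 72], [518, 0, 18, 3, 26], [216, 3, 3, 2, 4], [502, 9, 9, 29, 90], [268, 13, 8, 6, 31], [280, 12, 6, 5, 13], [257, 14, 8, 7, 35], [456, 22, 9, 16, 93], [281, 27, 5, 3, 9], [269, 29, 4, 3, 8], [256, 32, 4, 2, 6], [150, 36, 69, 69, 2679], [174, 46, 45, 17, 243], [219, 85, 3, 3, 7], [213, 89, 16, 15, 69], [302, 246, 9, 25, 89]]
```

View pics/scene7.png

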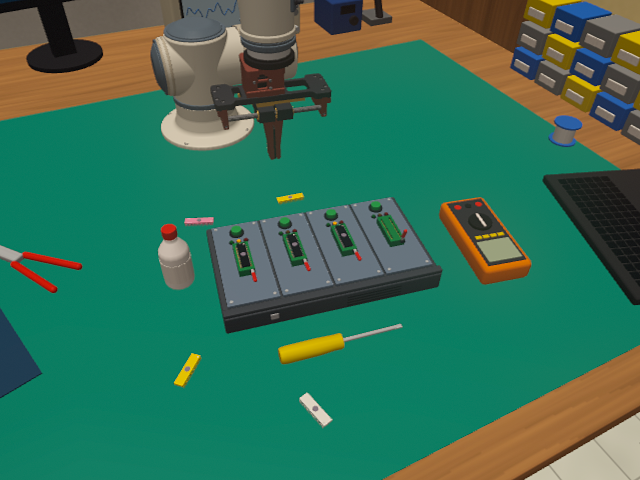

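View pics/scene7z.png

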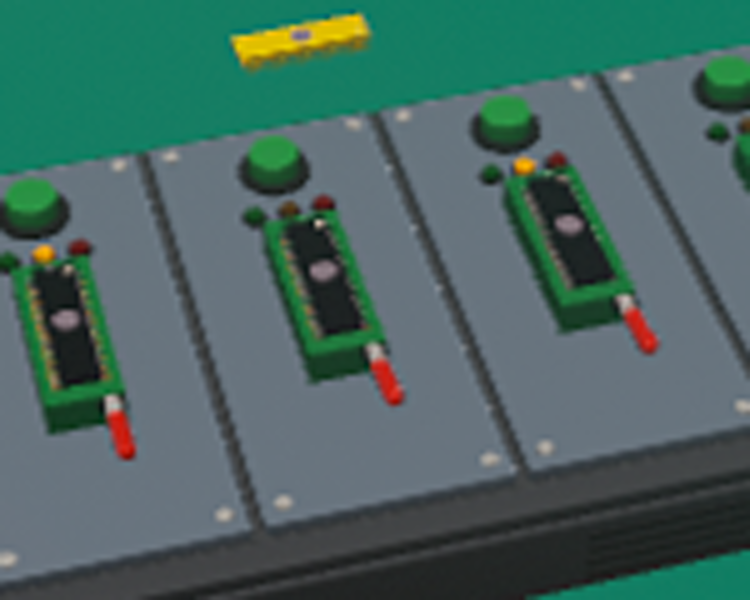

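On the bench, only the ready lever (box 302–311, 246–271) differs from the first picture. The key is up again, the chip is seated and the arm is clear.

```bash
python3 -c "
from rig import ctrl; print(ctrl.job_done())"
```

```text
the job is handed in; nothing more can be done
None
```

The loaded site is clamped and started. I pushed its lever over and down flat with the closed fingertips, pressed its start key to the bottom, let it come back up, withdrew and handed the job in at about 10 s. The hand-in gives no verdict, so what follows is from my own readings.

- **Lever:** the fingertips ended 6.3 mm above the pivot, which matches a flat lever, with about 4.6 N at the wrist. In the picture it lies at the same angle as the two busy levers.
- **Key:** it went in about 3.8 mm measured, with 8.6 N of upward force. That is well above the 3.5 N spring, so it was at its stop.
- **Final picture against the first:** in the scene view, apart from the arm and its background, only the ready lever changed. The key is up, the chip is seated, and the other sites and loose objects show no change.

No check failed or disagreed. I did not take a final top view, so that comparison rests on the scene camera alone.

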